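# Count to the third gap and park the cap tin

### The arm

A 6-joint arm with a two-finger parallel gripper is mounted at the origin on the work surface. World frame = base frame: x ahead of the robot, y to its left, z up, the work surface at z = 0. Lengths are in mm, angles in rad, forces in N, time in s.
With the tool pointing down it reaches from about 350 to 775 mm from the base axis. Payload 7.3 kg.
Tool frame: the origin (TCP) lies between the finger pads; the fingertips stand 25 mm ahead of it and the grasp point (between the pads) lies 6 mm ahead of it; z points along the fingers, y is the direction in which the jaws open and shut (so a half turn about z gives the same grasp; the last joint's range is limited). The gripper opens to 92 mm and grips with 3 to 60 N. Pads are 19 mm wide; open, the fingers measure 130 mm over their backs; the gripper's body (75 mm by 190 mm) begins 47 mm behind the grasp point.
Start: joints at [-0.146, 0.342, 1.524, -0, 1.275, -0.146], TCP at [525.017, 0.02, 251.741] pointing down, gripper open.
Joint ranges: [-2.53, 2.53], [-0.77, 2.02], [0.04, 2.7], [-1, 4.14], [0.28, 2.66], [-3.11, 3.11]. Speed limits (rad/s): [2.57, 2.57, 3.14, 3.14, 3.14, 3.14].

### API

Orientations are given as [roll, pitch, yaw] about the fixed x, y, z axes, in that order (R = Rz(yaw) Ry(pitch) Rx(roll)).
In Python, from plant import get_obs, capture, calibration, close_job gives the robot as it stands. The module is installed in compiled form; this text tells all that it offers.
- The arm moves only by the shell command python3 -m jog 'ROWS'. ROWS is JSON, one flat list of numbers, 5 for each row, row after row: the closure, from 0 (fully open) to 1 (shut), then the shift along the tool's x, y, z in mm, then the turn about the tool's z in degrees. In form: [fingers, tx, ty, tz, yaw, fingers, tx, ty, tz, yaw, ...]. A call has 1 to 5 rows; each row shifts and turns the pose as measured when the row begins, along the tool's axes as they then stand; what a row does not reach is not made up. A row lasts 1/10 s, in which the tool goes at most 50 mm and 8.59 degrees, less where a joint would pass 70% of its speed; a pose out of reach is approached as far as the arm can. A call is refused whole if a number of a shift passes 50 or a number of a turn 8.59, either way. A call with a gripper value outside its range is refused whole. The fingers move at their own pace and stop on an object; the grip force is fixed at half the most. Time passes only in rows, so rows that do not move let the fingers close. It gives the time, the measured TCP pose, the force and the opening at its end, in the units of the state.
- get_obs(): the state, without advancing time (a new reading comes with each control period).
- capture(name): name is "scene" or "side" or "wrist"; returns (picture, depth): 420x560x3 uint8, red, green, blue; 420x560 float32, mm along the optical axis (not along the pixel's ray), 0 where there is no reading.
- calibration(name): a dict with "fovy" (degrees; the focal length in pixels is half the picture's height over the tangent of half this angle, whatever the lens; pixels are square), "cx", "cy" (the principal point, pixels), "R" (3x3) and "t" (3): a world point X has camera coordinates R X + t. Camera axes: x right, y down, z forward; pixel columns grow to the right and rows downward; lengths in mm; the calibration is good to about 2 mm. A picture is of the moment at which its call begins: read the wrist's pose just before it. calibration takes no time and is no camera call; for the wrist camera it gives the pose at the moment of the call.
- close_job(): hands the job in, once; it reports no verdict.
The state is a dict: "time": time; "joint_positions": joint angles; "dq": joint speeds; "tau": joint torques, N m; "tool_pos": TCP position; "tcp_rot": TCP orientation; "contact_force": force on the tool from outside, world axes, zero at the start; "moment": the same for the moment, N m; "grip_width": finger opening in mm.
Only numpy, scipy, OpenCV 4.12 (cv2) and the standard library are available. Lean on these libraries where they do the work, as an engineer would, in place of code of your own. Each camera call takes 0.05 s, during which the arm holds its last target.

### The job

Starting at the ball-topped post, run a closed fingertip along the top of the steel rail to count the gaps of the rack: touch the rail at the first gap, then at the second, then at the third, and go no further along it. Then push the round cap tin, which stands in front of the rack, along the shelf with your fingers into that third gap until it sits upright against the rail. Only push the tin, never lift or tip it, and leave everything else where it stands.

Things in the scene. Friction and masses are not known exactly. Their poses are not given: they have to be found in the camera images.
- rack: fixed rack on the shelf: steel rail with 5 wooden dividers making 4 gaps open towards the robot. Origin at shelf height under the rail's middle; y along the rail; things go into a gap in +x. Dividers at y = -144, -72, 0, 72, 144 mm, 6 mm thick, 34 high, from x = -6 to -46 mm; gap centres at y = -108, -36, 36, 108, gaps 66 mm wide, 40 deep, floor is the shelf. The two inner gaps are empty
- rail: the rigid steel rail of the rack, 12 mm wide (x from -6 to 6 mm of the rack), 296 mm long, flat top 40 mm above the shelf; it closes the back of the gaps. Same origin and axes as the rack
- ball_post: fixed round steel post, 16 mm across, with a 32 mm ball on top (68 mm high in all), at the +y or the -y end of the rail, 156 mm from the rack's origin. The count starts here: along the rail from its axis, the middles of the first to fourth gap lie at 48, 120, 192 and 264 mm. Origin at its foot on its axis
- plain_post: fixed round steel post at the other end of the rail, 16 mm across, flat-topped, no ball, 40 mm high, level with the rail; origin at its foot
- cap_tin: loose lidded round metal tin, 56 mm across, 42 mm high, about 0.15 kg, upright on the shelf in front of the rack, roughly 100 to 250 mm short of the rail; it slides on the shelf. Origin at the centre of its underside, z up along its axis. Pushed home in a gap it touches the rail, its axis at x = -34 mm of the rack
- low_tin: bystander: low round tin, 48 mm across, 26 mm high, in one of the outer gaps, near the rail; origin at the centre of its underside
- ramekin: bystander: small white open dish, 50 mm across, 26 mm high, in the other outer gap; origin at the centre of its underside
- cap_jar: bystander: open glass jar of bottle caps, 84 mm across, 85 mm high, on the robot's right; origin at the centre of its underside
- funnel: bystander: steel funnel standing mouth down, 104 mm across, 105 mm high, on the robot's right; origin at the centre of its underside
- measuring_cup: bystander: clear plastic cup, 88 mm across, 100 mm high, with a side handle, far right; origin at the centre of its underside
- shaker: bystander: aluminium cocktail shaker, 76 mm across, 207 mm high, far left; origin at the centre of its underside
- jigger: bystander: steel double-ended jigger, 42 mm across, 56 mm high, beyond the rack; origin at the centre of its underside
- capper: bystander: fixed chrome lever bottle capper, base 130 x 100 mm, 315 mm high, its lever reaching 160 mm in its own -x; on the robot's left; origin at the centre of its base
Things that resemble listed ones, but are neither listed nor needed, are in the scene too. Leave any red look-alike of the cap_tin alone.

How it is judged (in metres and radians):
On the way, in this order (a step that is already met when the one before it is completed fails the run):
1. a finger touches the rail at the first gap from the ball-topped post (contact force between the fingers and rail above 0.2 N and horizontal distance between the grasp point and ball_post between 0.02 and 0.076 m), for 0.05 s.
2. a finger touches the rail at the second gap (contact force between the fingers and rail above 0.2 N and horizontal distance between the grasp point and ball_post between 0.092 and 0.148 m), for 0.05 s.
3. a finger touches the rail at the third gap (contact force between the fingers and rail above 0.2 N and horizontal distance between the grasp point and ball_post between 0.164 and 0.22 m), for 0.05 s.
4. the cap tin is home in the third gap, against the rail (x of cap_tin in the frame of rack between -0.04 and -0.028 m and horizontal distance between cap_tin and ball_post between 0.184 and 0.207 m and angle between cap_tin's own z axis and vertical below 0.1 rad and height (world z) of cap_tin below 0.004 m), for 0.2 s.
At the end, for the whole second after the job is handed in: The cap tin stands upright on the shelf (within 0.1 rad, underside within 4 mm of the shelf) in the third gap from the ball-topped post, within 6 mm of touching the rail, at rest (all of step 4 and linear speed of cap_tin below 0.01 m/s).
It fails at once if the cap tin is lifted or tipped (height (world z) of cap_tin above 0.012 m or angle between cap_tin's own z axis and vertical above 0.3 rad).
It fails at once if the finger runs on along the rail to the fourth gap (contact force between the fingers and rail above 0.2 N and horizontal distance between the grasp point and ball_post between 0.238 and 0.297 m).
It fails at once if a bystander is moved by more than 15 mm (distance of any of low_tin, ramekin, cap_jar, funnel, measuring_cup, shaker, jigger from where it was at the start of the episode above 0.015 m).
It fails at once if the capper is pushed (contact force between anything else and capper above 5 N).
It also fails if it takes over 67 s, if anything falls off the work surface, if the arm or the gripper's body presses on something with over 40 N, if the wrist force passes 120 N, or if a joint passes its speed limit or range.

## Working session

There is one attempt and no reset: what is moved stays moved. The work goes in short steps, Python scripts to look and compute and a shell command to move; the robot and the scene stay as the last step left them, time stands still between calls to the robot, and variables do not carry over. Pictures are saved under pics/ and viewed, and the job is handed in when it is done.

```bash
mkdir -p pics
python3 - <<'E'
from plant import *
import cv2,numpy as np
o=get_obs();print(o['time'],o['tool_pos'],o['tcp_rot'],o['contact_force'],o['grip_width'])
for n in ['scene','side']:
    p,d=capture(n);np.savez(f'pics/{n}1.npz',p=p,d=d);cv2.imwrite(f'pics/{n}1.png',p[:,:,::-1]);c=calibration(n);print(n,c)
    c={k:np.array(v).tolist() for k,v in c.items()};import json;json.dump(c,open(f'pics/{n}.json','w'))
E
```

```text
0.0 [5.24627430e+02 4.68398455e-02 2.51035226e+02] [-3.14001569e+00 -2.15519845e-04  1.57081106e+00] [ 0.26782317 -0.13029425  0.65504341] 91.82137180763249
scene {'fovy': 44.930948823595585, 'cx': 273.7040400590201, 'cy': 214.17372692018108, 'R': array([[ 0.76110386,  0.64859504, -0.00673657],
       [ 0.55014515, -0.6510084 , -0.52299941],
       [-0.34360039,  0.39435078, -0.85230642]]), 't': array([-479.53326965, -338.25314383, 1639.62270106])}
side {'fovy': 42.828663846444435, 'cx': 268.46875423205574, 'cy': 209.54806467226206, 'R': array([[-0.87021172, -0.49265388, -0.00487052],
       [-0.32283992,  0.57766843, -0.74971566],
       [ 0.37216387, -0.65083895, -0.66174218]]), 't': array([ 552.99507604,  247.83793641, 1099.68348589])}
```

View pics/scene1.png

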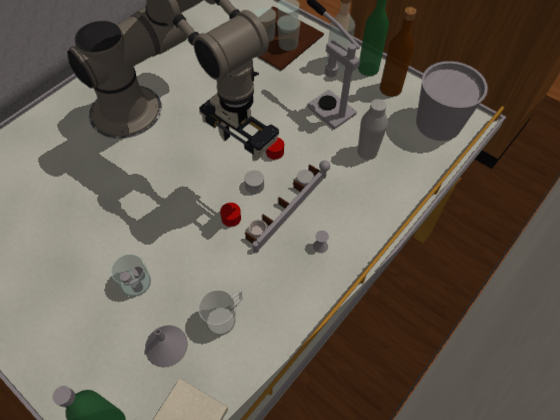

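View pics/side1.png

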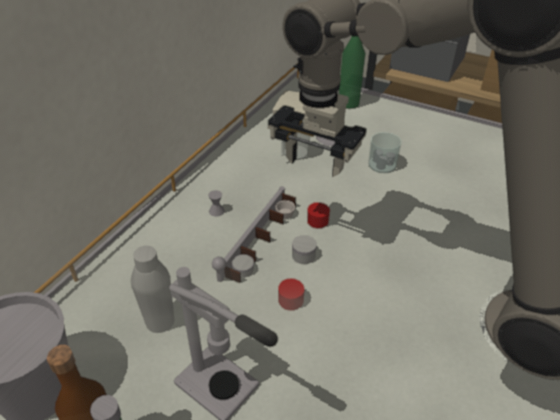

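The scene view shows the ball post at (324,166), the +y end, and the plain post at (255,245). The grey cap tin is at (255,182), with red look-alikes at (275,149) and (231,214). I'll measure these next.

```bash
cat > h.py <<'E'
import numpy as np,json,cv2
def load(n,i=1):
    z=np.load(f'pics/{n}{i}.npz');c=json.load(open(f'pics/{n}.json'));return z['p'],z['d'],c
def ray(c,u,v):
    f=210/np.tan(np.radians(c['fovy']/2));R=np.array(c['R']);t=np.array(c['t'])
    return -R.T@t, R.T@np.array([(u-c['cx'])/f,(v-c['cy'])/f,1])
def onplane(c,u,v,z):
    o,d=ray(c,u,v);return (o+d*(z-o[2])/d[2])
def cloud(c,d):
    f=210/np.tan(np.radians(c['fovy']/2));R=np.array(c['R']);t=np.array(c['t'])
    v,u=np.mgrid[:420,:560];P=np.stack([(u-c['cx'])/f*d,(v-c['cy'])/f*d,d],-1)-t
    return P@R
E
python3 - <<'E'
from h import *
for n,b in [('scene',(215,130,130,130)),('side',(195,180,150,130))]:
    p,d,c=load(n);x,y,w,h=b
    cv2.imwrite(f'pics/{n}1z.png',cv2.resize(p[y:y+h,x:x+w,::-1],None,fx=4.5 if n=='scene' else 4.5,fy=4.5,interpolation=cv2.INTER_CUBIC))
    P=cloud(c,d)
    print(n,'table z',np.median(P[...,2][abs(P[...,2])<15]))
    # rail-top level points
    for q in ([(324,166),(255,182),(275,149),(231,214),(290,205),(256,244)] if n=='scene' else [(219,263),(304,246),(291,290),(318,212),(255,227),(280,193)]):
        print(q,P[q[1],q[0]].round(0))
E
```

```text
scene table z -1.5698594950666194
(324, 166) [655. 191.  65.]
(255, 182) [530.  36.  41.]
(275, 149) [495. 164.  38.]
(231, 214) [551. -86.  41.]
(290, 205) [655.  41.  40.]
(256, 244) [ 664. -111.   39.]
side table z -0.23837678534035472
(219, 263) [637. 213.  66.]
(304, 246) [510.  55.  42.]
(291, 290) [477. 183.  40.]
(318, 212) [534. -67.  41.]
(255, 227) [644.  50.  36.]
(280, 193) [650. -86.  41.]
```

View pics/scene1z.png

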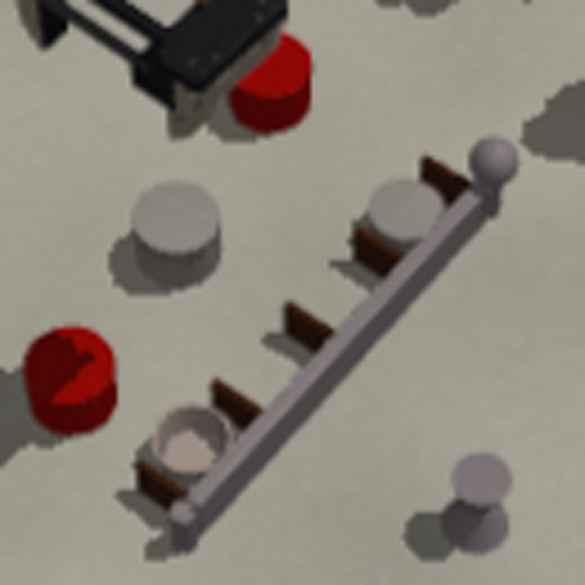

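View pics/side1z.png

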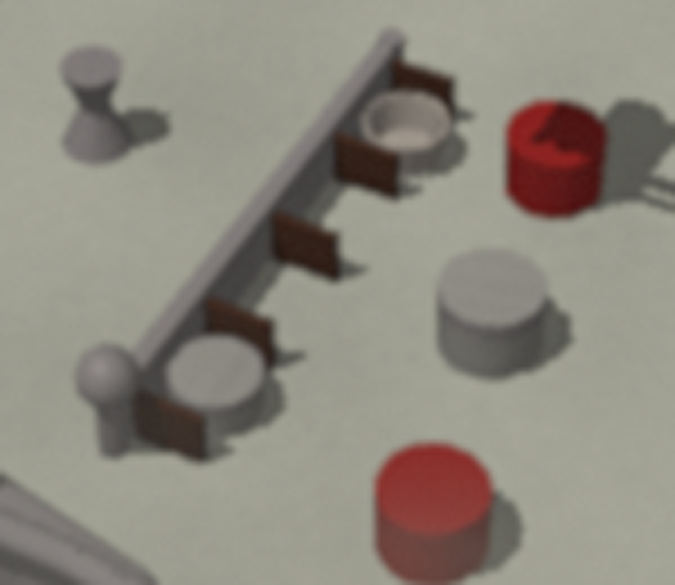

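Run:
```python
from h import *
from plant import *
def proj(c,X):
    f=210/np.tan(np.radians(c['fovy']/2));q=np.array(c['R'])@X+np.array(c['t']);return (q[:2]/q[2]*f+[c['cx'],c['cy']]).round(1),round(q[2])
for n in ['scene','side']:
    p,d,c=load(n)
    im=cv2.resize(p[:,:,::-1],None,fx=4,fy=4,interpolation=cv2.INTER_CUBIC)
    uv,dz=proj(c,np.array([525,0,226]));
    for X in [[525,46,226],[525,-46,226],[525,65,226],[525,-65,226],[571,0,226],[479,0,226]]:
        q,_=proj(c,np.array(X));cv2.circle(im,tuple(int(round((a+.5)*4)) for a in q),4,(0,255,0),-1);print(n,X,q)
    x,y=(uv*4).astype(int);cv2.imwrite(f'pics/{n}_f.png',im[max(0,y-220):y+220,max(0,x-300):x+300])
p,d=capture('wrist');c=calibration('wrist');np.savez('pics/wrist1.npz',p=p,d=d);json.dump({k:np.array(v).tolist() for k,v in c.items()},open('pics/wrist.json','w'));cv2.imwrite('pics/wrist1.png',p[:,:,::-1]);print(c)
```

```text
scene [525, 46, 226] [253.3 136.1]
scene [525, -46, 226] [228.4 158.2]
scene [525, 65, 226] [258.3 131.7]
scene [525, -65, 226] [223.1 162.9]
scene [571, 0, 226] [254.8 156.4]
scene [479, 0, 226] [227.6 137.8]
side [525, 46, 226] [303.2 178.6]
side [525, -46, 226] [322.1 155.9]
side [525, 65, 226] [299.1 183.6]
side [525, -65, 226] [325.7 151.6]
side [571, 0, 226] [293.8 160.8]
side [479, 0, 226] [332.6 173.4]
{'fovy': 61.96276416918453, 'cx': 280.4419515261866, 'cy': 206.94162207810587, 'R': array([[ 9.99999851e-01,  2.67853680e-04, -4.75014845e-04],
       [ 3.80165426e-04, -9.66916266e-01,  2.55093690e-01],
       [-3.90971796e-04, -2.55093832e-01, -9.66916224e-01]]), 't': array([-524.57423923,  -33.12937711,  387.95455991])}
```

View pics/scene_f.png

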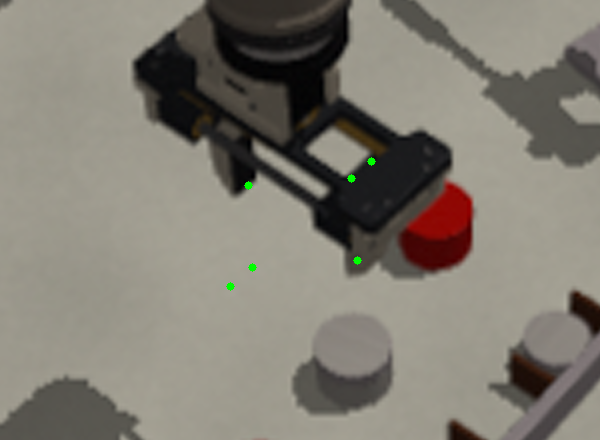

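View pics/side_f.png

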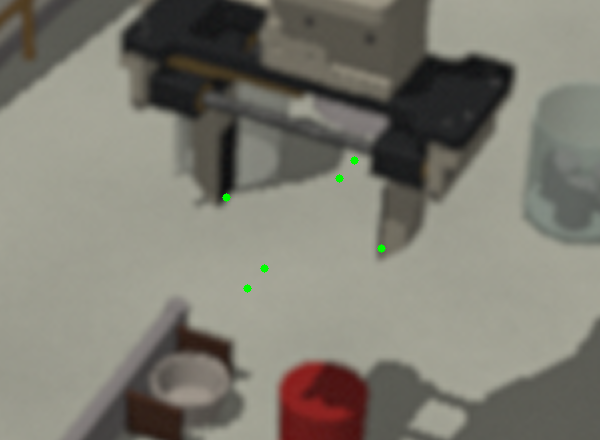

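View pics/wrist1.png

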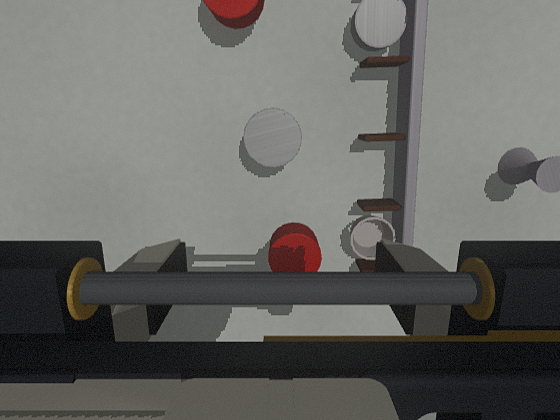

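Run:
```python
from h import *
pk={'scene':dict(tin=(254.0,178.0,42),ball=(324.6,165.6,52),lid1=(305,176.5,26),plain=(255.8,243.6,40),red1=(275,144,42),red2=(230.6,208.7,42)),
'side':dict(tin=(304.2,244,42),ball=(219,263.5,52),lid1=(243,262.5,26),plain=(282,187.5,40),red1=(291,288,42),red2=(318.5,209,42)),
'wrist':dict(tin=(272.5,137,42),plain=None,red1=(233,0,42),lid1=(381,20,26))}
for n in pk:
    p,d,c=load(n)
    P=cloud(c,d)
    for k,v in pk[n].items():
        if v: print(n,k,onplane(c,*v).round(0),P[int(round(v[1])),int(round(v[0]))].round(0))
# depth-based segmentation of tops
for n in pk:
    p,d,c=load(n);P=cloud(c,d)
    print(n,'floor z', np.median(P[...,2][(abs(P[...,2])<12)&(P[...,0]>450)&(P[...,0]<700)&(abs(P[...,1])<200)]))
    m=((P[...,2]>34)&(P[...,2]<50)&(d>0)&(P[...,0]>420)&(P[...,0]<720)&(abs(P[...,1])<260)).astype(np.uint8)
    k,l,s,ce=cv2.connectedComponentsWithStats(m)
    for i in range(1,k):
        if s[i,4]>40:
            Q=P[l==i];print(n,ce[i].round(1),s[i,4],'mean',Q.mean(0).round(1),'min',Q.min(0).round(0),'max',Q.max(0).round(0))
```

```text
scene tin [520.  44.  42.] [521.  42.  45.]
scene ball [650. 201.  52.] [657. 193.  65.]
scene lid1 [620. 151.  26.] [618. 153.  24.]
scene plain [ 663. -110.   40.] [ 664. -111.   39.]
scene red1 [485. 176.  42.] [488. 173.  47.]
scene red2 [539. -75.  42.] [540. -74.  40.]
side tin [513.  49.  42.] [514.  47.  39.]
side ball [645. 203.  52.] [637. 213.  63.]
side lid1 [614. 155.  26.] [615. 153.  25.]
side plain [ 657. -109.   40.] [ 656. -107.   40.]
side red1 [478. 180.  42.] [479. 180.  42.]
side red2 [537. -77.  42.] [538. -76.  42.]
wrist tin [517.  46.  42.] [516.  46.  41.]
wrist red1 [483. 164.  42.] [483. 164.  42.]
wrist lid1 [618. 152.  26.] [618. 152.  24.]
scene floor z -1.538283561669615
scene [276.4 145.9] 158 mean [491.7 175.1  39.7] min [471. 148.  34.] max [512. 205.  47.]
scene [287.9 208. ] 450 mean [655.9  32.3  38.6] min [ 641. -119.   34.] max [668. 198.  50.]
scene [253.6 178.8] 267 mean [519.5  42.1  39.9] min [490.  14.  34.] max [547.  73.  47.]
scene [229.7 211.4] 298 mean [542.1 -81.8  39.9] min [ 513. -108.   34.] max [569. -52.  48.]
side floor z -0.2552967709055517
side [253.6 224.2] 489 mean [650.5  42.   38.9] min [ 636. -119.   34.] max [665. 180.  44.]
side [318.1 210. ] 315 mean [536.8 -74.4  40.8] min [ 510. -107.   34.] max [567. -46.  47.]
side [304.  244.4] 381 mean [513.3  49.7  40.9] min [486.  18.  34.] max [543.  79.  47.]
side [290.9 289. ] 478 mean [477.9 181.7  40.9] min [451. 151.  34.] max [508. 209.  45.]
wrist floor z -0.8301725043240347
wrist [231.8   7.8] 822 mean [481.7 158.1  40.5] min [457. 150.  34.] max [506. 165.  43.]
wrist [413.6 118. ] 3317 mean [651.8  60.7  38.8] min [643. -65.  34.] max [663. 165.  42.]
wrist [272.1 136.8] 2706 mean [516.6  46.3  41. ] min [488.  18.  38.] max [545.  74.  43.]
wrist [294.5 252.4] 1797 mean [539.4 -72.6  40.9] min [512. -93.  34.] max [567. -50.  43.]
```

Run:
```python
from h import *
for n in ['wrist','side','scene']:
    p,d,c=load(n);P=cloud(c,d)
    m=(P[...,2]>35)&(P[...,2]<45)&(P[...,0]>635)&(P[...,0]<670)&(P[...,1]>-100)&(P[...,1]<165)
    vs,us=np.nonzero(m);Q=np.array([onplane(c,u,v,40)[:2] for u,v in zip(us,vs)])
    # median x per y bin
    b=np.arange(-100,165,10);C=[]
    for a in b:
        s=Q[(Q[:,1]>=a)&(Q[:,1]<a+10)]
        if len(s)>5: C.append([s[:,1].mean(),(s[:,0].min()+s[:,0].max())/2,np.ptp(s[:,0])])
    C=np.array(C);f=np.polyfit(C[:,0],C[:,1],1);print(n,'x=%.1f%+.4f*y'%(f[1],f[0]),'width',np.median(C[:,2]))
# capper etc: tall stuff
for n in ['side','scene']:
    p,d,c=load(n);P=cloud(c,d)
    m=(P[...,2]>60)&(P[...,1]>170)&(P[...,1]<420)&(P[...,0]>350)&(P[...,0]<850)&(d>0)
    Q=P[m];
    for x in range(350,850,50):
        s=Q[(Q[:,0]>=x)&(Q[:,0]<x+50)]
        if len(s)>10: print(n,x,len(s),'ymin',np.percentile(s[:,1],2).round(),'z',np.percentile(s[:,2],[2,98]).round(), 'ymax',s[:,1].max().round())
# dark brown divider tops in wrist
p,d,c=load('wrist');hsv=cv2.cvtColor(p,cv2.COLOR_RGB2HSV)
P=cloud(c,d)
m=((hsv[...,1]>90)&(hsv[...,0]<15)&(P[...,2]>28)&(P[...,2]<38)&(P[...,0]>600)).astype(np.uint8)
k,l,s,ce=cv2.connectedComponentsWithStats(m)
for i in range(1,k):
    if s[i,4]>30: Q=P[l==i];print(s[i],Q.min(0).round(1),Q.max(0).round(1),np.median(Q,0).round(1))
```

```text
wrist x=653.7-0.0378*y width 12.772372615534096
side x=651.1-0.0322*y width 13.162266430554155
scene x=657.3-0.0348*y width 10.635902098153622
side 450 53 ymin 413.0 z [171. 251.] ymax 420.0
side 500 259 ymin 408.0 z [ 73. 286.] ymax 420.0
side 550 45 ymin 410.0 z [248. 287.] ymax 420.0
side 600 68 ymin 194.0 z [60. 69.] ymax 218.0
side 650 1974 ymin 340.0 z [ 63. 206.] ymax 400.0
side 700 223 ymin 349.0 z [ 70. 206.] ymax 398.0
scene 450 191 ymin 407.0 z [147. 250.] ymax 420.0
scene 500 245 ymin 402.0 z [ 96. 284.] ymax 420.0
scene 550 465 ymin 398.0 z [ 67. 285.] ymax 420.0
scene 600 23 ymin 188.0 z [60. 68.] ymax 213.0
scene 650 449 ymin 195.0 z [ 61. 206.] ymax 381.0
scene 700 612 ymin 323.0 z [ 65. 205.] ymax 380.0
[368  56  41   7 168] [606.1 114.8  31.4] [643.6 120.   35.4] [625.7 117.4  33.1]
[366 134  39   7 129] [608.7  42.9  30.6] [645.9  48.7  34.8] [628.   45.9  33.1]
[364 205  37   6 118] [611.1 -29.1  31.3] [648.9 -23.   34.8] [630.4 -26.1  33.1]
```

```bash
python3 -m jog '[1,35,30,0,0, 1,40,32,0,0, 1,40,32,20,0, 1,40,30,20,-2.1, 1,0,0,20,0]'
```

```text
time: 0.65
tool_pos: [647.6, 151.3, 194.4]
tcp_rot: [3.138, -0.0, 1.604]
contact_force: [-0.7, -0.7, -0.1]
grip_width: 56.4
```

```bash
python3 -m jog '[1,2,0,30,0, 1,0,0,30,0, 1,0,0,25,0, 1,0,0,20,0, 1,0,0,0,0]'
```

```text
time: 1.15
tool_pos: [645.4, 155.8, 78.7]
tcp_rot: [-3.135, 0.001, 1.608]
contact_force: [-0.3, 0.7, -0.3]
grip_width: 16.3
```

```bash
python3 -m jog '[1,0,0,0,0,1,0,0,0,0,1,0,0,0,0]';python3 - <<'E'
from h import *
from plant import *
o=get_obs();print(o['tool_pos'],o['contact_force'],o['grip_width'])
for n in ['scene','side']:
    p,d=capture(n);x,y,w,h=(215,80,130,130) if n=='scene' else (170,160,150,130)
    cv2.imwrite(f'pics/{n}2z.png',cv2.resize(p[y:y+h,x:x+w,::-1],None,fx=4.5,fy=4.5,interpolation=cv2.INTER_CUBIC))
E
```

```text
time: 1.45
tool_pos: [646.4, 155.9, 80.9]
tcp_rot: [-3.138, 0.001, 1.608]
contact_force: [0.8, -0.4, 0.2]
grip_width: 0.3
[646.43441737 155.85940663  80.86912848] [ 0.83715709 -0.40879822  0.22745332] 0.25811728134164186
```

View pics/side2z.png

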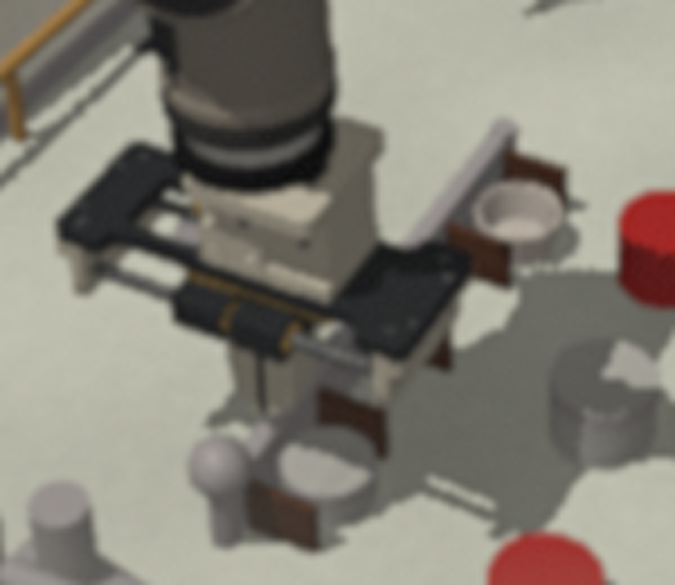

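View pics/scene2z.png

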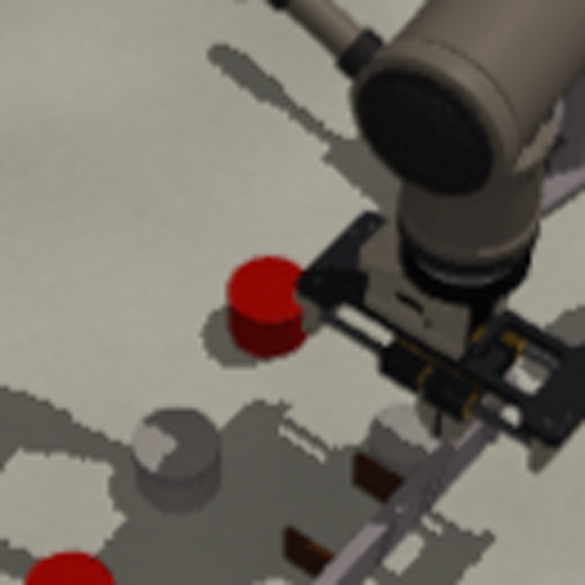

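The closed tip hovers over the first gap, with the ball just beyond it. I'll lower it now.

```bash
python3 -m jog '[1,0,2,6,0,1,0,0,4,0,1,0,0,2,0,1,0,0,1,0,1,0,0,0,0]'
```

```text
time: 2.05
tool_pos: [649.1, 155.9, 68.1]
tcp_rot: [-3.14, 0.0, 1.608]
contact_force: [-0.2, 0.0, 0.6]
grip_width: 0.4
```

```bash
python3 -m jog '[1,0,0,2,0,1,0,0,2,0,1,0,0,1,0]'
```

```text
time: 2.35
tool_pos: [649.3, 155.9, 65.3]
tcp_rot: [-3.141, 0.0, 1.608]
contact_force: [-3.4, -0.8, 6.8]
grip_width: 0.3
```

```bash
python3 -m jog '[1,0,0,1,0,1,-12,0,1,0,1,-12,0,1,0,1,-12,0,1,0,1,-12,0,1,0]'
```

```text
time: 2.85
tool_pos: [653.2, 110.8, 65.3]
tcp_rot: [3.133, -0.005, 1.611]
contact_force: [0.0, 4.0, 5.5]
grip_width: 0.5
```

```bash
python3 -m jog '[1,-10,-2,1,0,1,-10,0,1,0,1,-6,0,1,0,1,0,0,1,0]'
```

```text
time: 3.25
tool_pos: [654.6, 83.4, 65.3]
tcp_rot: [3.125, -0.01, 1.608]
contact_force: [-3.0, 1.9, 7.9]
grip_width: 0.2
```

```bash
python3 -m jog '[1,0,-1,1,0,1,-10,-1,1,0,1,-12,-1,1,0,1,-12,-1,1,0,1,-12,-1,1,0]'; python3 -m jog '[1,-10,-1,1,0,1,-8,-1,1,0,1,-4,0,1,0,1,0,0,1,0]'
```

```text
time: 3.75
tool_pos: [655.1, 39.3, 65.3]
tcp_rot: [3.112, -0.016, 1.609]
contact_force: [-0.8, 5.3, 7.2]
grip_width: 0.4
time: 4.15
tool_pos: [656.1, 16.3, 65.3]
tcp_rot: [3.104, -0.02, 1.607]
contact_force: [-2.7, 2.0, 7.7]
grip_width: 0.3
```

```bash
python3 -m jog '[1,0,0,-30,0,0.78,10,-30,-30,0,0.78,30,-40,0,0,0.78,30,-40,0,0,0.78,20,-30,0,0]'; python3 -m jog '[0.78,0,0,0,0,0.78,0,0,0,0,0.78,0,0,0,0]'
```

```text
time: 4.65
tool_pos: [509.9, 95.5, 122.3]
tcp_rot: [3.1, -0.018, 1.599]
contact_force: [0.3, 0.6, 0.3]
grip_width: 19.7
time: 4.95
tool_pos: [506.6, 96.0, 122.4]
tcp_rot: [3.102, -0.017, 1.602]
contact_force: [0.7, -0.6, -0.4]
grip_width: 20.2
```

```bash
python3 -m jog '[0.78,3,10,20,0,0.78,0,0,25,0,0.78,0,0,20,0,0.78,0,0,15,0,0.78,0,0,0,0]'
```

```text
time: 5.45
tool_pos: [527.9, 96.2, 40.2]
tcp_rot: [3.095, -0.016, 1.596]
contact_force: [1.0, 0.7, 0.0]
grip_width: 20.1
```

Run:
```python
from h import *
from plant import *
o=get_obs();print(o['tool_pos'],o['contact_force'],o['grip_width'])
p,d=capture('side');x,y,w,h=(230,180,150,130)
cv2.imwrite('pics/side3z.png',cv2.resize(p[y:y+h,x:x+w,::-1],None,fx=4.5,fy=4.5,interpolation=cv2.INTER_CUBIC))
```

```text
[527.87518095  96.16178205  40.16065076] [1.03591369e+00 6.63264243e-01 8.42784844e-04] 20.136425986839274
```

View pics/side3z.png

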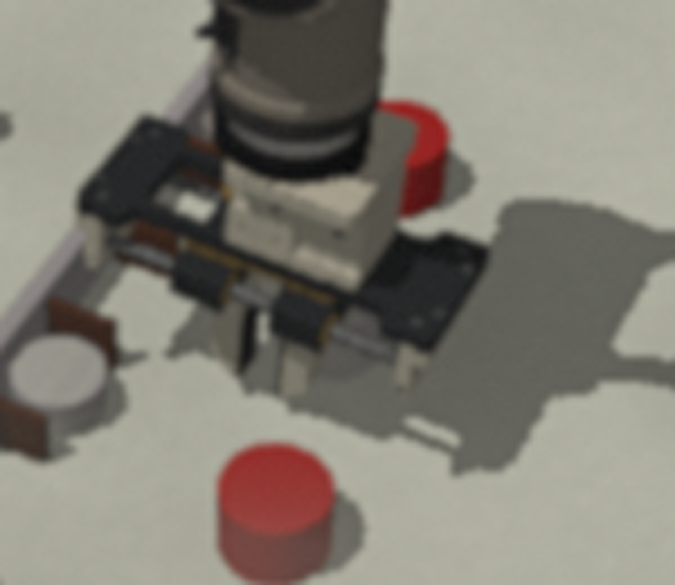

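```bash
python3 -m jog '[0.78,0,-6,2,0,0.78,0,-6,2,0,0.78,-6,0,0,0,0.78,-4,0,0,0,0.78,0,0,0,0]'
```

```text
time: 6.0
tool_pos: [518.3, 84.1, 38.8]
tcp_rot: [3.088, -0.016, 1.596]
contact_force: [0.4, -0.3, 0.6]
grip_width: 20.4
```

```bash
python3 -m jog '[0.78,-6,-2,0,0,0.78,-8,0,0,0,0.78,-8,0,0,0,0.78,-8,0,0,0,0.78,-4,0,0,0]'
```

```text
time: 6.5
tool_pos: [517.6, 47.4, 38.8]
tcp_rot: [3.087, -0.016, 1.596]
contact_force: [0.8, 1.3, -0.2]
grip_width: 20.3
```

```bash
python3 -m jog '[0.78,-4,0,0,0,0.78,-2,0,0,0,0.78,0,0,0,0]'
python3 - <<'E'
from h import *
from plant import *
o=get_obs();print(o['tool_pos'],o['contact_force'],o['grip_width'])
for n in ['side','scene']:
    p,d=capture(n);x,y,w,h=(230,160,150,130) if n=='side' else (190,130,150,130)
    cv2.imwrite(f'pics/{n}4z.png',cv2.resize(p[y:y+h,x:x+w,::-1],None,fx=4.5,fy=4.5,interpolation=cv2.INTER_CUBIC))
E
```

```text
time: 6.8
tool_pos: [517.9, 40.1, 38.8]
tcp_rot: [3.086, -0.016, 1.594]
contact_force: [-0.5, 1.4, 0.7]
grip_width: 20.3
[517.90446631  40.06283377  38.77414594] [-0.48616762  1.37468186  0.70863533] 20.34777113093352
```

View pics/side4z.png

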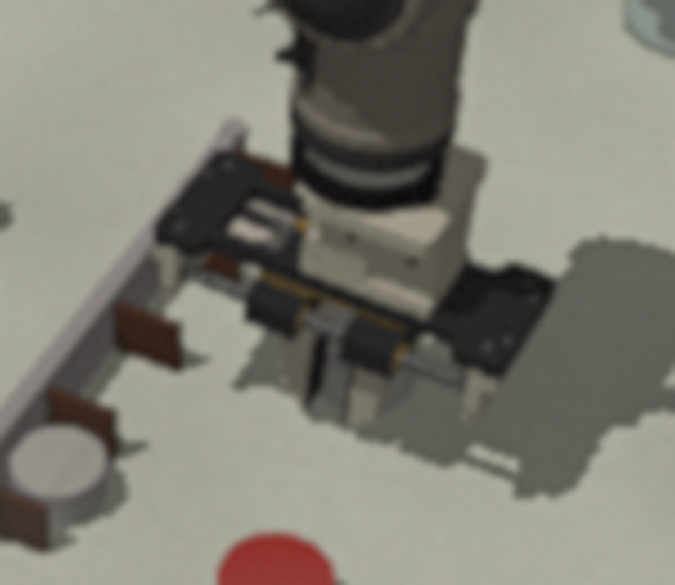

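View pics/scene4z.png

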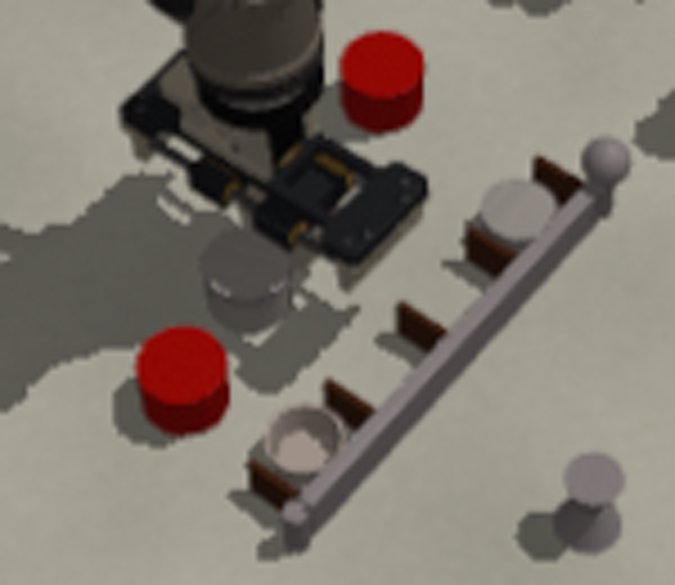

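```bash
python3 -m jog '[0.78,12,0,0,0,0.78,5,0,-30,0,0.78,0,-10,-50,8.5,0.78,0,0,0,8.5,0.78,0,0,0,8.5]' ; python3 -m jog '[0.78,0,0,0,8.5,0.78,0,0,0,8.5,0.78,0,0,0,8.5,0.78,0,0,0,8.5,0.78,0,0,0,8.5]'; python3 -m jog '[0.78,0,0,0,8.5,0.78,0,0,0,8.5,0.78,0,0,0,8.5,0.78,0,0,0,0]'
```

```text
time: 7.4
tool_pos: [501.9, 60.1, 120.6]
tcp_rot: [3.102, -0.038, 1.141]
contact_force: [0.4, -0.7, 0.3]
grip_width: 20.2
time: 7.9
tool_pos: [501.4, 65.2, 122.0]
tcp_rot: [3.138, -0.057, 0.39]
contact_force: [-1.3, -0.1, -0.2]
grip_width: 20.4
time: 8.3
tool_pos: [500.5, 69.2, 121.9]
tcp_rot: [-3.12, -0.052, -0.061]
contact_force: [0.5, -1.0, 0.2]
grip_width: 20.4
```

```bash
python3 -m jog '[0.78,-15,20,0,-5.6,0.78,-15,22,0,0,0.78,-15,22,0,0,0.78,0,0,0,0]'
python3 - <<'E'
from h import *
from plant import *
o=get_obs();print(o['tool_pos'],o['tcp_rot'],o['joint_positions'])
cs={n:calibration(n) for n in ['wrist','side','scene']}
for n in ['wrist','side','scene']:
    c=cs[n];p,d=capture(n);cv2.imwrite(f'pics/{n}5.png',p[:,:,::-1]);P=cloud(c,d)
    m=((P[...,2]>36)&(P[...,2]<48)&(d>0)&(P[...,0]>480)&(P[...,0]<590)&(abs(P[...,1])<130)).astype(np.uint8)
    k,l,s,ce=cv2.connectedComponentsWithStats(m)
    for i in range(1,k):
        if s[i,4]>40:
            Q=P[l==i];print(n,ce[i].round(1),s[i],'mean',Q.mean(0).round(1),Q.min(0).round(0),Q.max(0).round(0))
E
```

```text
time: 8.7
tool_pos: [455.2, 6.4, 118.0]
tcp_rot: [-3.126, -0.055, 0.063]
contact_force: [-0.3, -0.5, 0.7]
grip_width: 20.3
[455.20969824   6.35904843 118.02645296] [-3.12611342 -0.05498064  0.0626532 ] [-0.1728794   0.36079775  1.93242665  0.03890779  0.79888946  1.30838789]
wrist [434.7 102.7] [ 385   53  100  100 7720] mean [539.8 -78.3  41. ] [ 512. -107.   36.] [568. -51.  44.]
wrist [293.1 128.8] [ 246   81   95   97 7110] mean [519.8   2.8  41. ] [491. -25.  38.] [547.  31.  43.]
side [311.1 232.6] [300 224  24  19 347] mean [516.2   6.5  41.2] [489. -26.  36.] [545.  34.  46.]
scene [244.4 188.5] [235 180  20  18 267] mean [5.22e+02 5.00e-01 4.00e+01] [492. -29.  36.] [550.  29.  46.]
scene [229.7 211.3] [220 203  20  18 281] mean [542.1 -81.8  40.3] [ 513. -109.   36.] [570. -53.  47.]
```

View pics/wrist5.png

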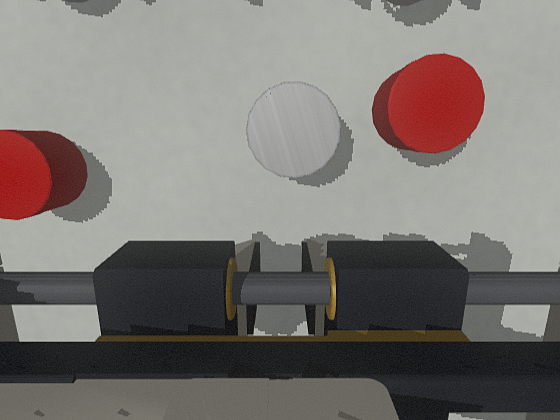

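View pics/side5.png

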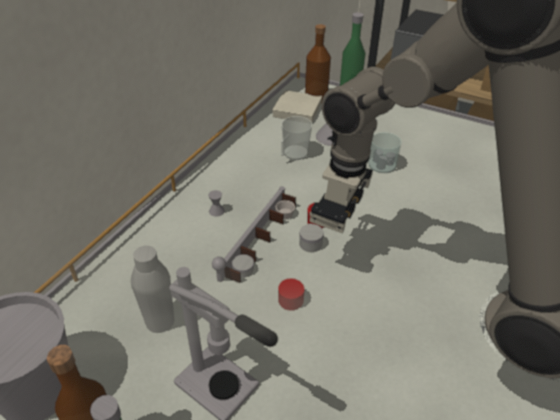

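```bash
python3 -m jog '[0.78,-2,8,20,0,0.78,0,0,25,0,0.78,0,0,20,0,0.78,0,0,10,0,0.78,0,0,0,0]'
```

```text
time: 9.35
tool_pos: [465.0, 4.7, 42.3]
tcp_rot: [-3.127, -0.065, 0.073]
contact_force: [0.7, -1.0, -0.1]
grip_width: 20.5
```

```bash
python3 -m jog '[0.78,0,3,2,1,0.78,0,2,2,0,0.78,5,0,0,0,0.78,0,0,0,0]'
```

```text
time: 9.75
tool_pos: [472.9, 0.2, 40.5]
tcp_rot: [-3.127, -0.068, 0.056]
contact_force: [-0.3, -0.8, -0.5]
grip_width: 20.2
```

```bash
python3 -m jog '[0.78,8,-1,0,0,0.78,8,0,0,0,0.78,8,0,0,0,0.78,8,0,0,0,0.78,6,0,0,0]'
```

```text
time: 10.25
tool_pos: [514.0, 3.5, 44.2]
tcp_rot: [-3.127, -0.069, 0.056]
contact_force: [-0.7, 0.1, -0.1]
grip_width: 20.3
```

```bash
python3 -m jog '[0.78,6,0,0,0,0.78,6,0,0,0,0.78,6,0,0,0,0.78,0,0,0,0]'
cat > look.py <<'E'
import sys
from h import *
from plant import *
o=get_obs();print(o['tool_pos'],o['tcp_rot'],o['contact_force'])
for n in ['wrist','side','scene']:
    c=calibration(n);p,d=capture(n);cv2.imwrite(f'pics/{n}{sys.argv[1]}.png',p[:,:,::-1]);P=cloud(c,d)
    if n!='wrist':
        x,y,w,h=(230,160,150,130) if n=='side' else (210,130,130,130)
        cv2.imwrite(f'pics/{n}{sys.argv[1]}z.png',cv2.resize(p[y:y+h,x:x+w,::-1],None,fx=4.5,fy=4.5,interpolation=cv2.INTER_CUBIC))
    m=((P[...,2]>37)&(P[...,2]<48)&(d>0)&(P[...,0]>520)&(P[...,0]<643)&(abs(P[...,1]-5)<50)).astype(np.uint8)
    k,l,s,ce=cv2.connectedComponentsWithStats(m)
    for i in range(1,k):
        if s[i,4]>40:
            Q=P[l==i];print(n,ce[i].round(1),s[i],'mean',Q.mean(0).round(1),Q.min(0).round(0),Q.max(0).round(0))
E
python3 look.py 6
```

```text
time: 10.65
tool_pos: [534.5, 4.6, 45.4]
tcp_rot: [-3.127, -0.07, 0.056]
contact_force: [-0.8, 0.1, -0.3]
grip_width: 20.2
[534.46026834   4.62705218  45.36545679] [-3.12741667 -0.06969291  0.05606564] [-0.78245876  0.0662607  -0.30563796]
wrist [280. 192.] [  211   122   138   149 15068] mean [572.4   5.7  41.1] [538. -22.  37.] [601.  34.  48.]
scene [259.1 197.2] [250 184  20  23 257] mean [573.    4.7  40.5] [541. -25.  37.] [601.  32.  47.]
```

View pics/wrist6.png

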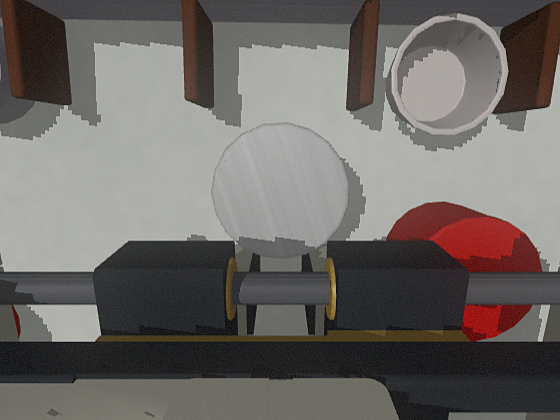

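View pics/scene6z.png

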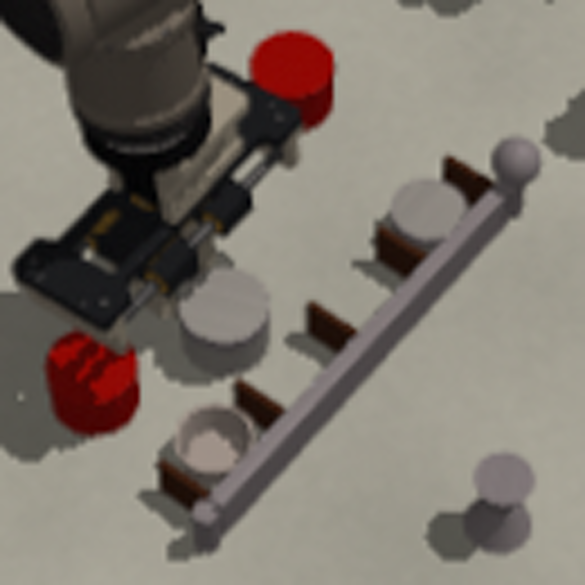

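```bash
python3 -m jog '[0.78,6,0,1,0,0.78,6,0,1,0,0.78,6,0,1,0,0.78,6,0,1,0,0.78,0,0,0,0]'; python3 look.py 7
```

```text
time: 11.3
tool_pos: [558.6, 6.2, 42.7]
tcp_rot: [-3.127, -0.067, 0.056]
contact_force: [0.3, -0.9, 1.2]
grip_width: 20.0
[558.58759103   6.22581381  42.67916157] [-3.12689073 -0.06680439  0.0558452 ] [ 0.27132683 -0.8707183   1.15310066]
wrist [280.  193.5] [  210   122   140   149 15574] mean [596.3   7.2  41.1] [563. -21.  37.] [624.  36.  48.]
scene [265.9 201.8] [256 189  21  23 249] mean [597.7   5.2  41. ] [567. -22.  37.] [627.  33.  47.]
```

View pics/wrist7.png

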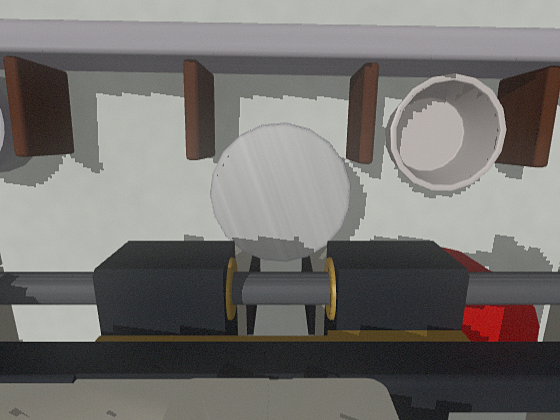

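```bash
python3 -m jog '[0.78,6,0,1,0,0.78,5,0,1,0,0.78,4,0,0,0,0.78,3,0,0,0,0.78,0,0,0,0]'; python3 look.py 8
```

```text
time: 11.95
tool_pos: [576.7, 7.4, 41.6]
tcp_rot: [-3.127, -0.065, 0.056]
contact_force: [-0.2, -0.0, -1.0]
grip_width: 20.2
[576.73923979   7.38588368  41.61385435] [-3.12660766 -0.06497388  0.05573334] [-0.17799129 -0.01560167 -1.01998427]
wrist [279.9 194.2] [  209   123   142   148 15774] mean [614.3   8.4  41.1] [583. -19.  37.] [642.  37.  48.]
scene [271.1 205. ] [261 192  21  23 256] mean [615.4   6.7  40.7] [585. -21.  37.] [642.  35.  47.]
```

View pics/wrist8.png

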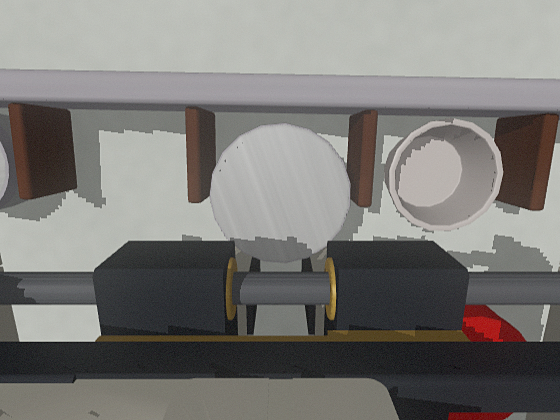

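Only a few mm remain, so I'll creep in until it contacts the rail.

```bash
python3 -m jog '[0.78,2,0,0,0,0.78,2,0,0,0,0.78,0,0,0,0]'; python3 -m jog '[0.78,2,0,0,0,0.78,0,0,0,0]'
```

```text
time: 12.4
tool_pos: [580.1, 7.6, 41.9]
tcp_rot: [-3.126, -0.064, 0.056]
contact_force: [0.4, -0.3, -0.3]
grip_width: 20.6
time: 12.6
tool_pos: [582.2, 7.8, 42.0]
tcp_rot: [-3.126, -0.064, 0.056]
contact_force: [0.1, -0.6, -0.5]
grip_width: 20.1
```

```bash
python3 -m jog '[0.78,2,0,0,0,0.78,0,0,0,0]'; python3 -m jog '[0.78,2,0,0,0,0.78,0,0,0,0]'
```

```text
time: 12.8
tool_pos: [583.6, 7.9, 41.9]
tcp_rot: [-3.126, -0.062, 0.056]
contact_force: [-1.2, -0.4, 0.5]
grip_width: 19.9
time: 13.0
tool_pos: [583.8, 8.0, 41.7]
tcp_rot: [-3.126, -0.057, 0.056]
contact_force: [-1.3, -0.2, 1.2]
grip_width: 20.2
```

```bash
python3 -m jog '[0.78,2,0,0,0]'; python3 -m jog '[0.78,0,0,0,0,0.78,0,0,0,0]';python3 look.py 9
```

```text
time: 13.1
tool_pos: [584.3, 8.1, 41.7]
tcp_rot: [-3.126, -0.054, 0.056]
contact_force: [-11.2, -2.3, 6.1]
grip_width: 20.1
time: 13.3
tool_pos: [583.9, 8.1, 41.8]
tcp_rot: [-3.126, -0.053, 0.056]
contact_force: [-2.5, -0.1, 0.9]
grip_width: 20.2
[583.9431928    8.05850891  41.78173327] [-3.12553731 -0.05276318  0.05623637] [-2.5219839  -0.1109265   0.88818492]
wrist [280.1 199.5] [  210   138   141   133 14810] mean [619.5   8.9  41.1] [590. -19.  37.] [643.  37.  48.]
scene [272.7 205.9] [263 195  21  21 229] mean [620.5   7.3  40.6] [595. -22.  37.] [643.  34.  48.]
```

View pics/wrist9.png

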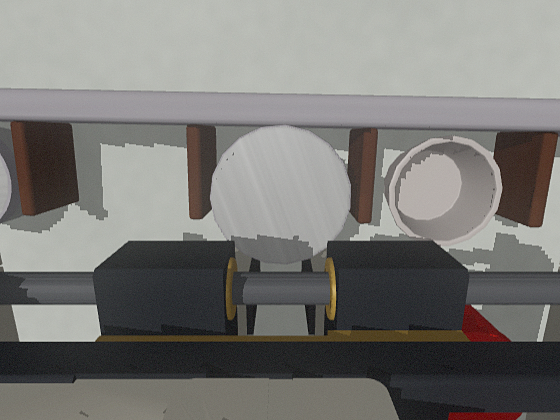

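The tin meets the rail: the tool stalled with 11 N of force, and the tin's edge at (280,125) touches the rail. I'll back off straight.

```bash
python3 -m jog '[0.78,-6,0,0,0,0.78,-10,0,0,0,0.78,-20,0,0,0,0.78,-15,0,-20,0,0.78,0,0,-40,0]'; python3 -m jog '[0.78,-20,0,-30,0,0.78,0,0,0,0,0.78,0,0,0,0]'; python3 look.py 10
```

```text
time: 13.95
tool_pos: [524.7, 4.5, 95.0]
tcp_rot: [-3.124, -0.048, 0.056]
contact_force: [0.7, 0.3, -0.1]
grip_width: 20.0
time: 14.25
tool_pos: [503.8, 2.4, 129.1]
tcp_rot: [-3.126, -0.058, 0.056]
contact_force: [-0.0, 0.4, -0.8]
grip_width: 20.3
[503.82905735   2.37429438 129.14822745] [-3.12580768 -0.05780217  0.05587337] [-0.01302189  0.35419414 -0.79039791]
wrist [280.7  41.5] [ 234    0   94   90 6958] mean [619.2   8.8  41.1] [593. -19.  37.] [643.  37.  45.]
side [272.4 220. ] [261 212  23  17 298] mean [616.9  13.   41.4] [589. -19.  37.] [643.  42.  46.]
scene [272.6 206.2] [263 198  21  18 231] mean [621.1   6.3  40.8] [596. -21.  37.] [643.  35.  47.]
```

View pics/wrist10.png

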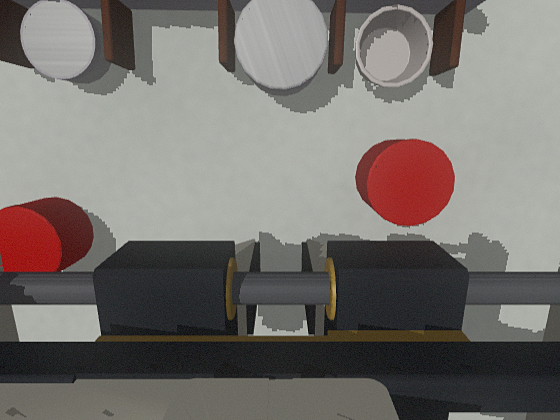

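View pics/scene10z.png

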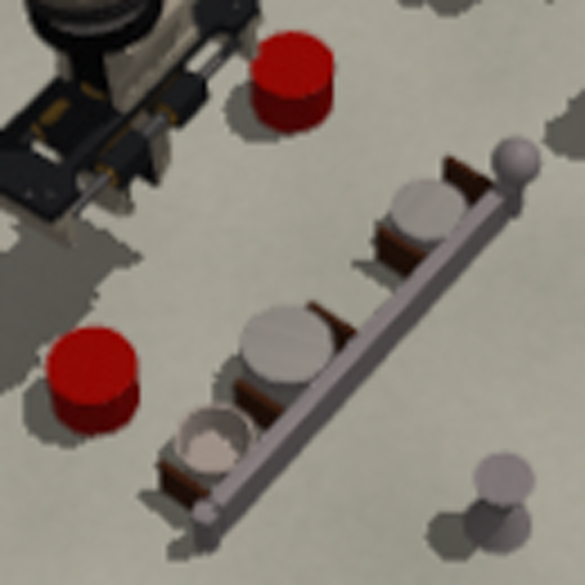

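View pics/side10z.png

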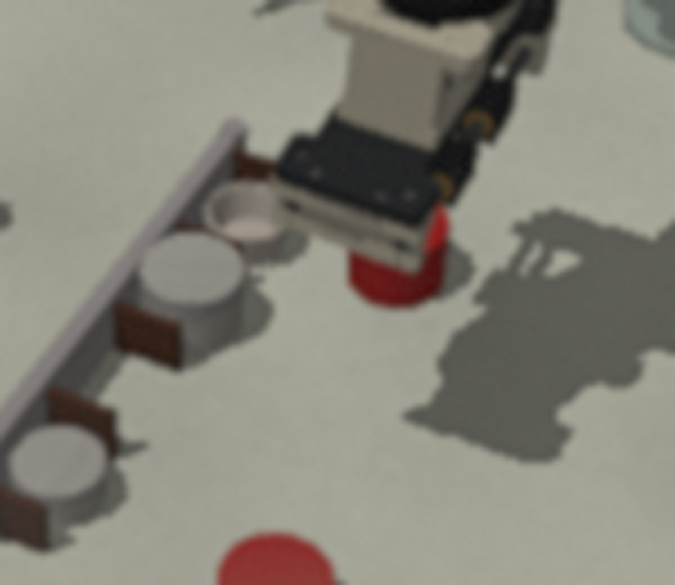

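The tin stands upright in the third gap from the ball post, against the rail. The low tin is in gap 1, gap 2 is empty, and the ramekin is in gap 4. Handing in.

```bash
python3 -c "
from plant import *
print(close_job())"
```

```text
the job is handed in; nothing more can be done
None
```

I counted the gaps along the rail, pushed the cap tin into the third gap from the ball-topped post, and handed the job in at about 14.5 s. `close_job()` gave no verdict.

- **Counting:** I slid the closed fingertip along the top of the rail with 5–8 N of contact force at every reading. It touched at the first gap, about 47 mm from the ball post, then at the second, about 119 mm, then at the third, about 186 mm. I lifted off there, short of the fourth gap.
- **Pushing:** With two slightly open fingers I pushed the tin sideways, then straight into the gap. The tool stalled with an 11 N reading when the tin met the rail, and I backed straight off. I never gripped or lifted the tin.
- **Last checks:**
  - In all three camera views the tin stands upright between the dividers of the third gap, touching the rail, with its top at 41 mm.
  - Its measured position is about (619, 9) mm; I expected (619.6, 9.5) mm.
  - The bystanders near the rack (low tin, ramekin, jigger) and both red tins look unmoved by eye. I did not measure them, or look again at the things farther away.
- **Disagreements:** The scene and side cameras differ by 4–7 mm on the tin's position, so I relied on the wrist camera, which reads between them. Friction on the rail and later moves left the tool tilted by about 0.05 to 0.07 rad, which did no visible harm.

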